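# Index the lathe's four-way toolpost to the parting tool and clamp it

### The arm

A 6-joint arm with a two-finger parallel gripper is mounted at the origin on the work surface. World frame = base frame: x ahead of the robot, y to its left, z up, the work surface at z = 0. Lengths are in mm, angles in rad, forces in N, time in s.
With the tool pointing down it reaches from about 275 to 1000 mm from the base axis. Payload 8.4 kg.
Tool frame: the origin (TCP) lies between the finger pads; the fingertips stand tcp_to_tips ahead of it and the grasp point (between the pads) is the TCP (tcp_to_tips is the distance from the TCP to the fingertips, in mm); z points along the fingers, y is the line along which they close (so a half turn about z gives the same grasp; the last joint's range is limited). The gripper opens to 85 mm and grips with 20 to 120 N. Pads are 22 mm wide; open, the fingers measure 114 mm over their backs; the gripper's body (76 mm by 85 mm) begins 54 mm behind the grasp point. The pads swing forward as they close: fully open they stand 13 mm farther back than shut.
Start: joints at [1.171, 0.353, 1.633, -0, 1.155, -0.002], TCP at [242.118, 576.2, 250.281] pointing down, gripper open.
Joint ranges: [-2.63, 2.63], [-0.92, 2.1], [0.06, 2.66], [-1.3, 4.44], [0, 2.69], [-3.02, 3.02]. Speed limits (rad/s): [2.22, 2.22, 2.79, 3.14, 3.14, 3.14].

### API

Orientations are given as [roll, pitch, yaw] about the fixed x, y, z axes, in that order (R = Rz(yaw) Ry(pitch) Rx(roll)).
In Python, from rig import * gives the robot as it stands.
- The arm moves only by the tool step_arm, never from a script. Its argument "motion" is a list of rows, each an object with "claw": the finger opening in mm, from 0 to 85.4; "delta_pos": the shift along the tool's x, y, z in mm, a list of three; "turn": the turn about the tool's z in rad. In form: [{"claw": claw, "delta_pos": [dx, dy, dz], "turn": turn}, ...]. A call has 1 to 8 rows; each row shifts and turns the commanded pose from where the row before left it, along the tool's axes as they then stand; what a row does not reach is not made up. A row lasts 1/12 s, in which the tool goes at most 41.7 mm and 7.16 degrees, less where a joint would pass 70% of its speed; a pose out of reach is approached as far as the arm can. A call is refused whole if a number of a shift passes 41.7 or a number of a turn 0.125, either way. A call with a gripper value outside its range is refused whole. The fingers move at their own pace and stop on an object; "force" is the grip in N (left out, the last holds). Time passes only in rows, so rows that do not move let the fingers close. It gives the time, the measured TCP pose, the force, the opening and the grip force at its end, in the units of the state.
- sense(): the state, without advancing time (a new reading comes with each control period).
- grab_frame(name): name is "side" or "top"; returns a dict with "img" (420x560x3 uint8, red, green, blue), "vertical_fov" (degrees; the focal length in pixels is half the picture's height over the tangent of half this angle, whatever the lens; pixels are square), "cx", "cy" (the principal point, pixels), "D" ([k1, k2, p1, p2, k3] as OpenCV has them; the pictures are not rectified), "R" (3x3) and "t" (3): a world point X has camera coordinates R X + t. Camera axes: x right, y down, z forward; pixel columns grow to the right and rows downward; lengths in mm; the calibration is good to about 2 mm. A picture is of the moment at which its call begins. There is no depth.
- sign_off(): hands the job in; it is judged then, once.
The state is a dict: "clock": time; "qpos": joint angles; "qvel": joint speeds; "joint_efforts": joint torques, N m; "eef_pos": TCP position; "tcp_rot": TCP orientation; "contact_force": force on the tool from outside, world axes, zero at the start; "wrist_torque": the same for the moment, N m; "opening": opening from 0.0 (shut) to 1.0 (fully open); "grasp_force": force on a finger pad.
Only numpy, scipy, OpenCV 4.12 (cv2) and the standard library are available. Lean on these libraries where they do the work, as an engineer would, in place of code of your own. Each camera call takes 0.05 s, during which the arm holds its last target. There are 200 camera calls.

### The job

The toolpost of the green bench lathe has been left slack with the wrong tool in use. Push on the protruding tool shanks to step the four-way toolpost round until the yellow-painted parting tool points straight at the spindle line and the post clicks into that station, then push the clamp lever on top of it clockwise, fully home, to lock it there. Push only: pick nothing up, and leave the tools and parts lying on the bench and on the headstock where they are.

Things in the scene. Friction and masses are not known exactly. Their poses are not given: they have to be found in the camera images.
- lathe: Green bench lathe, fixed, 780 mm long in y, 300 mm deep. Origin on the bench under the spindle line, which runs along y at 200 mm height; x away from the operator, z up. Chuck (100 mm across) from y = 65 to 118 mm, its jaws to 40 mm; a 24 mm bar in it ends at y = 5 mm. Headstock y = 140 to 390 mm, top 302 mm high. Tailstock: y below -235 mm, up to 260 mm high.
- carriage: Carriage that carries the toolpost, fixed. Origin on the toolpost's upright axis, at bench height, 115 mm nearer the operator than the spindle line. x points square to the spindle line, away from the operator; y along the bed to the chuck; z up. Under the post lies the steel top slide, 90 x 74 mm, its top 170 mm high, with a small crank at y = -74 mm.
- post_axis (a point): Point on the common upright axis of toolpost and clamp lever, 200 mm above the bench (the top of the tool shanks). The post is a dark steel block 70 x 70 mm, from 170 to 218 mm above the bench, with bolt heads on it to 231 mm; over them the lever's hub, 28 mm across, to 245 mm.
- work_point (a point): Where the tip of the yellow tool is when the post sits in the station asked for: 78 mm in x and 27 mm in y from post_axis, in the carriage's frame.
- toolpost (a joint): Toolpost angle, rad: 0 (or any whole turn) when yellow points at the spindle line; grows anticlockwise seen from above; no stops. A spring detent clicks every 1.571 rad: breaking out takes 0.5 N m (9 N near a shank's end), past halfway it runs on by itself. Starts from 1.0 to 5.28 and drops at once into the nearest station, or rarely hangs halfway between two.
- yellow_tip (a point): Tip of the yellow-painted parting tool (thin steel blade), top edge. Four tools are fixed in the post's sides like vanes of a pinwheel: yellow, red, blue, green, each 90 degrees anticlockwise of the one before.
- red_tip (a point): Tip of the red-painted turning tool, top edge. Every tool has a painted shank 14 mm wide and 14 mm high, its underside 186 mm and top 200 mm above the bench, 16 mm over the top slide.
- blue_tip (a point): Tip of the blue-painted turning tool, top edge. In a tool's own frame (origin on the post axis, x along the tool to its tip, z up) its shank lies between y = 20 and 34 mm, stands out of the post from x = 35 to 62 mm, and the tip is at x = 78, y = 27 mm.
- green_tip (a point): Tip of the light-green-painted threading tool, top edge.
- clamp_lever (a joint): Lever angle, rad, growing clockwise seen from above: 0 is slack (pointing 40 degrees right of the carriage's x), 1.6 is fully home, clamped (pointing 132 degrees right of x, near right). Starts at 0 to 0.2 and stays where it is left; moves at about 0.35 N m (5 N near its end). Below 0.3 the post turns freely; home, it holds the post fast in its station (against some 15 N at a shank).
- lever_ball (a point): Centre of the black ball, 22 mm across, on the end of the clamp lever: 86 mm from the axis, 251 mm above the bench. The lever's arm is a steel bar 10 mm thick, its centre rising from 234 mm above the bench at the hub to 250 mm at the ball.
- chuck_key: T-handled chuck key, dark steel, 90 mm long with a 100 mm crossbar, lying on the rubber mat on top of the headstock; origin under its middle
- insert_case: orange plastic case of cutting inserts, 55 x 75 x 18 mm, lying on top of the headstock
- oil_bottle: yellow oil bottle with a red cap, 60 mm across, 150 mm tall, standing on the bench
- chip_brush: chip brush with a wooden handle, lying on the bench in front of the lathe
- hammer: hammer with a wooden handle, lying on the bench in front of the lathe
- caliper: digital caliper, 200 mm long, lying flat on the bench
- bar_offcut: round steel bar offcut, 40 mm across, 60 mm tall, standing on end on the bench
- stop_block: dark steel block, 50 x 70 x 35 mm, lying on the bench

How it is judged (in metres and radians):
On the way:
1. the yellow tool points at the spindle line, clicked into its station, while the clamp lever is still slack (horizontal distance between yellow_tip and work_point below 0.006 m and value of joint clamp_lever below 0.8 rad), for 0.2 s.
At the end, for the whole second after the job is handed in: The tip of the yellow tool is within 6 mm of work_point (post within about 4 degrees of its station), the clamp lever is at 1.45 rad or more of its 1.6, and both are at rest (horizontal distance between yellow_tip and work_point below 0.006 m and value of joint clamp_lever above 1.45 rad and velocity of joint toolpost between -0.05 and 0.05 rad/s and velocity of joint clamp_lever between -0.05 and 0.05 rad/s); the robot touches nothing.
It fails at once if a thing lying on the headstock is lifted, carried or shoved more than 20 mm (distance of any of chuck_key, insert_case from where it was at the start of the episode above 0.02 m).
It fails at once if a thing lying or standing on the bench is lifted, carried or shoved more than 20 mm (distance of any of oil_bottle, chip_brush, hammer, caliper, bar_offcut, stop_block from where it was at the start of the episode above 0.02 m).
It also fails if it takes over 54 s, if anything falls off the work surface, if the arm or the gripper's body presses on something with over 40 N, if the wrist force passes 120 N, or if a joint passes its speed limit or range.

## Working session

There is one attempt and no reset: what is moved stays moved. The work goes in short steps, Python scripts to look and compute and a tool call to move; the robot and the scene stay as the last step left them, time stands still between calls to the robot, and variables do not carry over. Pictures are saved under pics/ and viewed, at most 10 in all, crops included, and the job is handed in when it is done.

Besides the shell and the picture viewer there is one more tool, called after "Request:" by a JSON object that holds its "fn" and its "kwargs", one argument or row to a line. step_arm: Moves the arm, as the interface text tells. Its arguments: {"type":"object","properties":{"motion":{"type":"array","items":{"type":"object","properties":{"claw":{"type":"number"},"delta_pos":{"type":"array","items":{"type":"number"}},"turn":{"type":"number"}}}},"force":{"type":"number"}},"required":["motion"]}

```bash
mkdir -p pics; cat > h.py <<'E'
from rig import *
import numpy as np, cv2
def K(f):
    h=f["img"].shape[0]; fl=h/2/np.tan(np.radians(f["vertical_fov"])/2)
    return np.array([[fl,0,f["cx"]],[0,fl,f["cy"]],[0,0,1.]])
def onz(f,uv,z):
    p=cv2.undistortPoints(np.array([[uv]],float),K(f),np.array(f["D"],float))[0,0]
    R=np.array(f["R"]);t=np.array(f["t"]); c=-R.T@t; d=R.T@np.array([p[0],p[1],1])
    return c+d*(z-c[2])/d[2]
def proj(f,X):
    R=np.array(f["R"],float)
    return cv2.projectPoints(np.array(X,float).reshape(-1,3),cv2.Rodrigues(R)[0],np.array(f["t"],float),K(f),np.array(f["D"],float))[0][:,0]
def snap(n,fn):
    f=grab_frame(n); cv2.imwrite("pics/"+fn,f["img"][:,:,::-1]); return f
E
python3 - <<'E'
from h import *
import pickle
s=sense(); print(s)
for n in("top","side"):
    f=snap(n,n+"0.png"); pickle.dump(f,open(n+"0.pkl","wb"))
    print(n,f["vertical_fov"],-np.array(f["R"]).T@f["t"])
E
```

```text
{'clock': 0.0, 'qpos': array([ 1.17059248e+00,  3.53678568e-01,  1.63415564e+00, -2.88064454e-05,
        1.15519495e+00, -2.38836898e-03]), 'qvel': array([ 0.00016547,  0.00096239,  0.00085291,  0.00205349,  0.00199463,
       -0.00209104]), 'joint_efforts': array([-3.35379744e-03, -6.05259061e+01, -3.42068946e+01, -3.75324735e-04,
        9.13153257e-03,  8.20119055e-06]), 'eef_pos': array([241.9495229 , 575.76750429, 249.53346518]), 'tcp_rot': array([-3.14015609e+00,  2.29065621e-05,  2.74378884e+00]), 'contact_force': array([ 0.02158506, -0.6525923 , -0.29193949]), 'wrist_torque': array([0.04770323, 0.00555424, 0.02034394]), 'grasp_force': 0.0, 'opening': 0.9966357678547977}
top 49.5789528336968 [ 344.04222685   -4.54371481 1710.62068395]
side 56.56158670333483 [ 473.84411118 1159.50271436 1045.49956202]
```

View pics/top0.png

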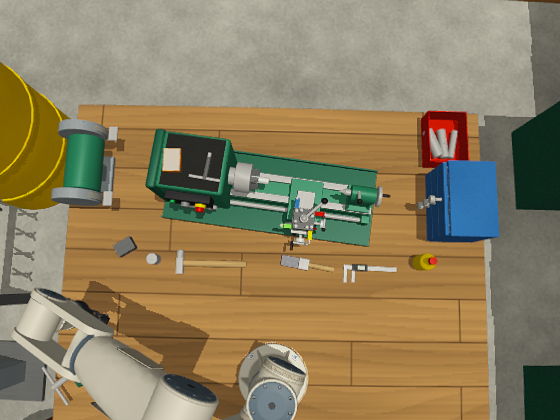

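View pics/side0.png

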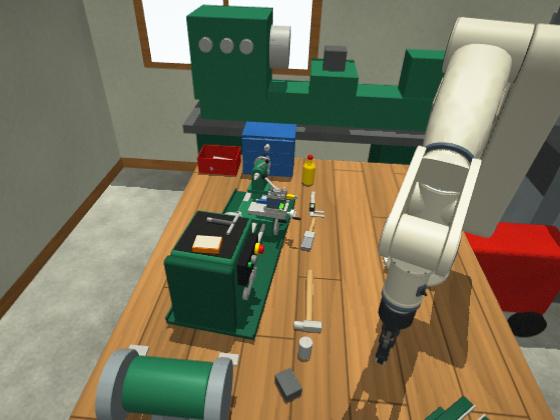

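The top view shows the lathe with its chuck at about (240,178) and the toolpost around (305,217). The arm is clear of it. I'll zoom in on the post next.

```bash
python3 - <<'E'
from h import *
import pickle
f=pickle.load(open("top0.pkl","rb"));g=pickle.load(open("side0.pkl","rb"))
a=cv2.resize(f["img"][180:255,265:345],None,fx=7,fy=7,interpolation=cv2.INTER_CUBIC)[:, :400+160]
b=cv2.resize(g["img"][180:240,235:325],None,fx=7,fy=7,interpolation=cv2.INTER_CUBIC)
cv2.imwrite("pics/a.png",a[:,:,::-1]);cv2.imwrite("pics/b.png",b[:,:,::-1])
# lathe frame: headstock/drip tray corners, top view
for uv in [(250,150),(377,172),(369,245)]: print(uv,onz(f,uv,10))
hsv=cv2.cvtColor(f["img"],cv2.COLOR_RGB2HSV)
sub=hsv[185:250,275:335]
for n,lo,hi in [("yel",24,33),("red",0,6),("red2",174,180),("blue",100,125),("lgreen",45,70)]:
    m=((sub[...,0]>=lo)&(sub[...,0]<=hi)&(sub[...,1]>130)&(sub[...,2]>110)).astype(np.uint8)
    k,l,st,c=cv2.connectedComponentsWithStats(m)
    for i in range(1,k):
        if st[i,4]>4: print(n,st[i],c[i]+[275,185],onz(f,c[i]+[275,185],200))
E
```

```text
(250, 150) [851.69143565 106.63986368  10.        ]
(377, 172) [ 776.43163304 -385.36562182   10.        ]
(369, 245) [ 493.70131417 -352.05512423   10.        ]
yel [32 45  6 10 38] [309.5        234.73684211] [ 507.11475971 -113.67438858  200.        ]
red [40 26 10  6 40] [319.25 213.55] [ 579.49319669 -145.66482915  200.        ]
red [38 43  3  2  5] [314.2 228.4] [ 528.78737632 -129.17102363  200.        ]
blue [20 13  5 10 34] [296.73529412 203.17647059] [613.16745488 -69.28601865 200.        ]
lgreen [ 5 38 12  6 40] [286.675 225.7  ] [535.8227662  -36.81564721 200.        ]
```

View pics/a.png

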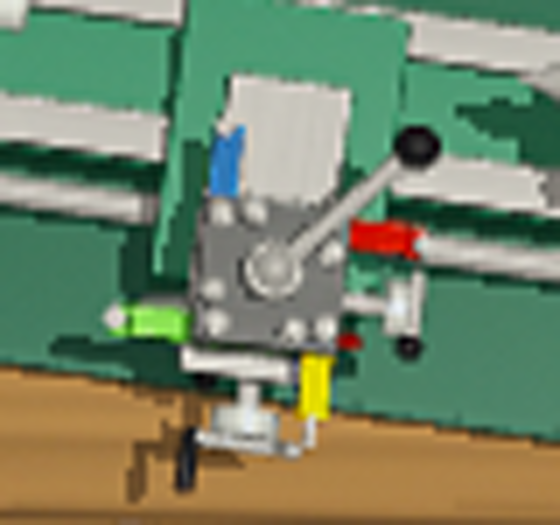

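View pics/b.png

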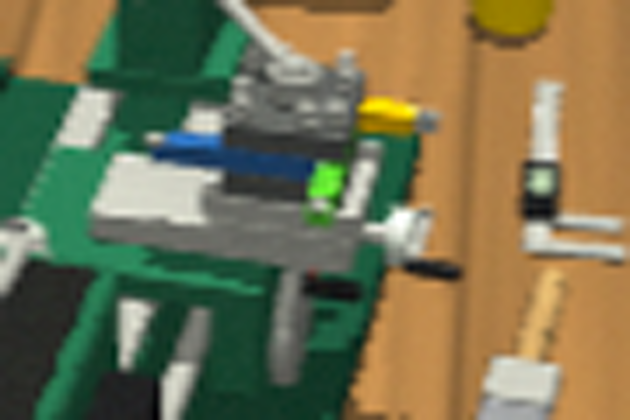

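Top crop: yellow points at the operator, so the post is at about π. Blue points at the spindle, red to the right and green to the left. The lever's ball is at the upper right, with the hub at about (304,218) in the full image. The side crop agrees. Next I'll get the post axis, the yaw and the missing gripper numbers.

```bash
python3 - <<'E'
from h import *
import rig,pickle
print([n for n in dir(rig) if n[0]!='_'], getattr(rig,'tcp_to_tips',None))
f=pickle.load(open("top0.pkl","rb"));g=pickle.load(open("side0.pkl","rb"))
A=np.array([558.9,-91.4]); yaw=np.radians(-6.7)
R2=np.array([[np.cos(yaw),-np.sin(yaw)],[np.sin(yaw),np.cos(yaw)]])
car=lambda p:R2.T@(p[:2]-A)
b=car(onz(f,(265+416/7-.5,180+146/7-.5),253)); print("ball",b,np.hypot(*b),np.degrees(np.arctan2(b[1],b[0])))
print("hub",car(onz(f,(265+273/7-.5,180+267/7-.5),245)))
print("bar end approx chuck", car(onz(f,(262,181),200)))
# side-view check of shanks
for n,c in [("yel",(235+392/7,180+115/7)),("green",(235+330/7,180+180/7))]: print(n,c)
for X in [(-48,-27),(-27,48)]: print(proj(g,np.r_[A+R2@X,200]))
E
ls
```

```text
['MotionError', 'grab_frame', 'sense', 'sign_off', 'tcp_to_tips'] 19.0
ball [ 63.34858153 -57.23309613] 85.37370833300156 -42.09664394621669
hub [-1.23177685  1.08674018]
bar end approx chuck [110.66814778 155.33934414]
yel (291.0, 196.42857142857142)
green (282.14285714285717, 205.71428571428572)
[[289.06986037 194.32431715]]
[[280.12259319 204.35659434]]
h.py
pics
side0.pkl
top0.pkl
```

Request:
{"fn": "step_arm", "kwargs": {
  "motion": [
    {"claw": 0,"delta_pos": [0,0,-28],"turn": -0.07},
    {"claw": 0,"delta_pos": [0,0,-28],"turn": -0.07},
    {"claw": 0,"delta_pos": [0,0,-28],"turn": -0.07},
    {"claw": 0,"delta_pos": [0,0,-28],"turn": -0.071},
    {"claw": 0,"delta_pos": [0,0,-28],"turn": 0},
    {"claw": 0,"delta_pos": [0,0,-28],"turn": 0},
    {"claw": 0,"delta_pos": [-20,-28,0],"turn": 0},
    {"claw": 0,"delta_pos": [-20,-28,0],"turn": 0}
  ]
}}

```text
clock: 0.77
eef_pos: [275.2, 516.6, 419.6]
tcp_rot: [3.139, 0.001, 3.027]
contact_force: [0.9, -0.4, 0.6]
opening: -0.004
grasp_force: 0.0
```

Request:
{"fn": "step_arm", "kwargs": {
  "motion": [
    {"claw": 0,"delta_pos": [-20,-29,0],"turn": 0},
    {"claw": 0,"delta_pos": [-20,-29,0],"turn": 0},
    {"claw": 0,"delta_pos": [-20,-29,0],"turn": 0},
    {"claw": 0,"delta_pos": [-20,-29,0],"turn": 0},
    {"claw": 0,"delta_pos": [-20,-29,0],"turn": 0},
    {"claw": 0,"delta_pos": [-20,-29,0],"turn": 0},
    {"claw": 0,"delta_pos": [-20,-29,0],"turn": 0},
    {"claw": 0,"delta_pos": [-20,-29,0],"turn": 0}
  ]
}}

```text
clock: 1.43
eef_pos: [407.5, 265.2, 418.1]
tcp_rot: [-3.141, -0.0, 3.025]
contact_force: [1.4, -1.5, 0.7]
opening: 0.001
grasp_force: 0.0
```

Request:
{"fn": "step_arm", "kwargs": {
  "motion": [
    {"claw": 0,"delta_pos": [-20,-29,0],"turn": 0},
    {"claw": 0,"delta_pos": [-20,-29,0],"turn": 0},
    {"claw": 0,"delta_pos": [-20,-29,0],"turn": 0},
    {"claw": 0,"delta_pos": [-20,-29,0],"turn": 0},
    {"claw": 0,"delta_pos": [-20,-29,0],"turn": 0},
    {"claw": 0,"delta_pos": [-20,-29,0],"turn": 0},
    {"claw": 0,"delta_pos": [-20,-29,0],"turn": 0},
    {"claw": 0,"delta_pos": [-20,-29,0],"turn": 0}
  ]
}}

```text
clock: 2.1
eef_pos: [539.4, 16.0, 418.0]
tcp_rot: [3.142, -0.0, 3.025]
contact_force: [1.2, 0.3, 0.6]
opening: 0.004
grasp_force: 0.0
```

Request:
{"fn": "step_arm", "kwargs": {
  "motion": [
    {"claw": 0,"delta_pos": [-19,-24,10],"turn": 0},
    {"claw": 0,"delta_pos": [-19.5,-24,20],"turn": 0},
    {"claw": 0,"delta_pos": [0,0,30],"turn": 0},
    {"claw": 0,"delta_pos": [0,0,30],"turn": 0},
    {"claw": 0,"delta_pos": [0,0,30],"turn": 0},
    {"claw": 0,"delta_pos": [0,0,30],"turn": 0},
    {"claw": 0,"delta_pos": [0,0,10],"turn": 0},
    {"claw": 0,"delta_pos": [0,0,0],"turn": 0}
  ]
}}

```text
clock: 2.77
eef_pos: [570.0, -34.3, 255.5]
tcp_rot: [-3.141, -0.006, 3.025]
contact_force: [-0.4, -0.8, 1.4]
opening: 0.001
grasp_force: 0.0
```

```bash
python3 - <<'E'
from h import *
g=grab_frame("side"); cv2.imwrite("pics/c.png",cv2.resize(g["img"][140:245,210:350],None,fx=5,fy=5,interpolation=cv2.INTER_CUBIC)[:,:,::-1])
E
```

```text
(no output)
```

View pics/c.png

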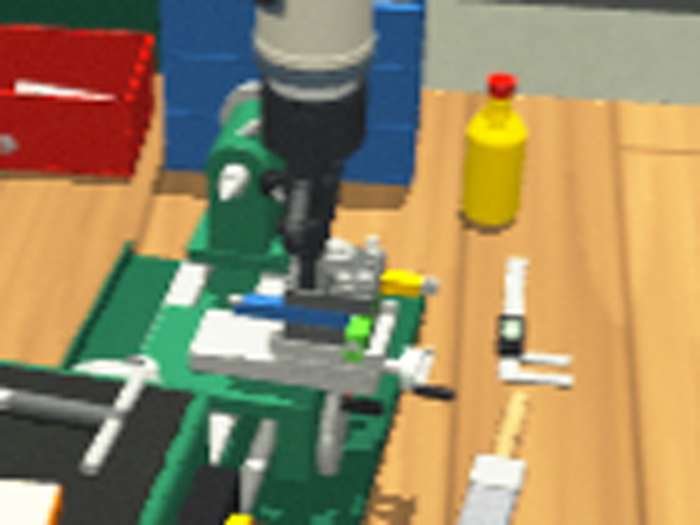

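The crop shows the closed fingertips at (308,290), between the blue (260,305) and green (358,333) shanks and clear of both. I'll descend and push green toward the operator.

Request:
{"fn": "step_arm", "kwargs": {
  "motion": [
    {"claw": 0,"delta_pos": [0,0,20],"turn": 0},
    {"claw": 0,"delta_pos": [0,0,20],"turn": 0},
    {"claw": 0,"delta_pos": [0,0,17],"turn": 0},
    {"claw": 0,"delta_pos": [0,0,0],"turn": 0},
    {"claw": 0,"delta_pos": [8,0,0],"turn": 0},
    {"claw": 0,"delta_pos": [7,0,0],"turn": 0}
  ]
}}

```text
clock: 3.32
eef_pos: [557.5, -32.6, 203.3]
tcp_rot: [3.141, 0.003, 3.025]
contact_force: [0.9, -0.2, 0.0]
opening: 0.002
grasp_force: 0.0
```

Request:
{"fn": "step_arm", "kwargs": {
  "motion": [
    {"claw": 0,"delta_pos": [6,-1,0],"turn": 0},
    {"claw": 0,"delta_pos": [5,-1,0],"turn": 0},
    {"claw": 0,"delta_pos": [9,-4,0],"turn": 0},
    {"claw": 0,"delta_pos": [9,-6,0],"turn": 0},
    {"claw": 0,"delta_pos": [7,-7,0],"turn": 0},
    {"claw": 0,"delta_pos": [6,-8,0],"turn": 0},
    {"claw": 0,"delta_pos": [0,0,0],"turn": 0},
    {"claw": 0,"delta_pos": [0,0,0],"turn": 0}
  ]
}}

```text
clock: 3.98
eef_pos: [511.8, -54.7, 202.6]
tcp_rot: [3.141, 0.001, 3.024]
contact_force: [0.9, -0.6, -0.0]
opening: 0.001
grasp_force: 0.0
```

```bash
python3 - <<'E'
from h import *
g=grab_frame("side"); cv2.imwrite("pics/d.png",cv2.resize(g["img"][140:245,210:350],None,fx=5,fy=5,interpolation=cv2.INTER_CUBIC)[:,:,::-1])
E
```

```text
(no output)
```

View pics/d.png

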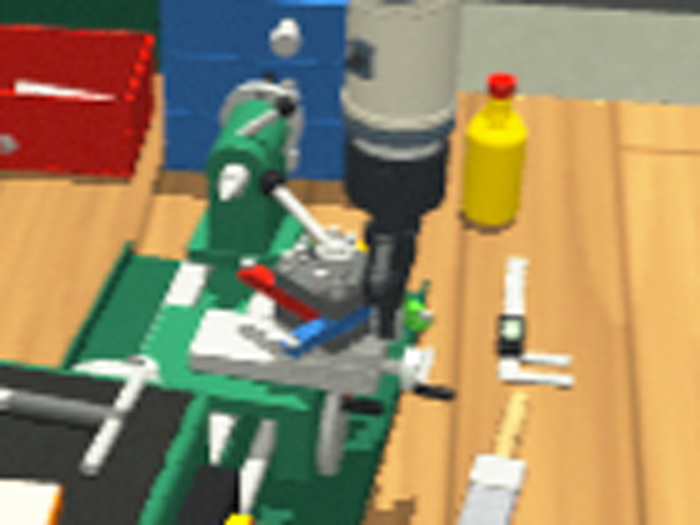

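Green has been pushed about 40° and the post hasn't tipped over centre yet. Blue is at about (330,330). I'll raise 4 mm and keep going round the arc.

Request:
{"fn": "step_arm", "kwargs": {
  "motion": [
    {"claw": 0,"delta_pos": [2,-5,-4],"turn": 0},
    {"claw": 0,"delta_pos": [3,-6,0],"turn": 0},
    {"claw": 0,"delta_pos": [2,-6,0],"turn": 0},
    {"claw": 0,"delta_pos": [0,0,0],"turn": 0},
    {"claw": 0,"delta_pos": [0,0,0],"turn": 0},
    {"claw": 0,"delta_pos": [0,0,0],"turn": 0}
  ]
}}

```text
clock: 4.53
eef_pos: [503.0, -70.7, 205.2]
tcp_rot: [3.141, -0.0, 3.024]
contact_force: [0.1, 0.2, 0.4]
opening: 0.0
grasp_force: 0.0
```

```bash
cat >> h.py <<'E'
A=np.array([558.9,-91.4]); yaw=np.radians(-6.7)
R2=np.array([[np.cos(yaw),-np.sin(yaw)],[np.sin(yaw),np.cos(yaw)]])
def tools(n="side"):
    g=grab_frame(n); hsv=cv2.cvtColor(g["img"],cv2.COLOR_RGB2HSV)
    x0,x1,y0,y1=(235,300,182,220) if n=="side" else (275,335,185,250)
    sub=hsv[y0:y1,x0:x1]
    for c,lo,hi in [("yel",22,33),("red",0,6),("blue",100,125),("lgreen",45,70)]:
        m=((sub[...,0]>=lo)&(sub[...,0]<=hi)&(sub[...,1]>150)&(sub[...,2]>110)).astype(np.uint8)
        k,l,st,ce=cv2.connectedComponentsWithStats(m)
        for i in range(1,k):
            if st[i,4]>5:
                p=onz(g,ce[i]+[x0,y0],198); q=R2.T@(p[:2]-A)
                print(c,st[i,4],(ce[i]+[x0,y0]).round(1),"car",q.round(1),"dir deg",round(np.degrees(np.arctan2(q[1],q[0]))-29.1,1))
    return g
E
python3 - <<'E'
from h import *
tools();
q=sense(); print(R2.T@(q["eef_pos"][:2]-A))
E
```

```text
red 77 [266.9 201.6] car [25.8 39.3] dir deg 27.6
blue 18 [281.1 205.2] car [-31.   49.9] dir deg 92.8
lgreen 6 [294.7 198.2] car [-73.3  -8.8] dir deg -202.3
[-57.92531724  14.1251968 ]
```

Blue now sits at 93°, so the first click has happened. I'll lift, go back, and push blue the same way.

Request:
{"fn": "step_arm", "kwargs": {
  "motion": [
    {"claw": 0,"delta_pos": [0,0,-30],"turn": 0},
    {"claw": 0,"delta_pos": [0,0,-30],"turn": 0},
    {"claw": 0,"delta_pos": [-22,15,0],"turn": 0},
    {"claw": 0,"delta_pos": [-22,15,0],"turn": 0},
    {"claw": 0,"delta_pos": [-20,14,0],"turn": 0},
    {"claw": 0,"delta_pos": [0,0,22],"turn": 0},
    {"claw": 0,"delta_pos": [0,0,22],"turn": 0},
    {"claw": 0,"delta_pos": [0,0,18],"turn": 0}
  ]
}}

```text
clock: 5.25
eef_pos: [571.8, -33.8, 201.9]
tcp_rot: [-3.142, -0.001, 3.026]
contact_force: [-1.1, 0.0, -0.4]
opening: -0.001
grasp_force: 0.0
```

Request:
{"fn": "step_arm", "kwargs": {
  "motion": [
    {"claw": 0,"delta_pos": [8,0,0],"turn": 0},
    {"claw": 0,"delta_pos": [7,0,0],"turn": 0},
    {"claw": 0,"delta_pos": [6,-1,0],"turn": 0},
    {"claw": 0,"delta_pos": [5,-1,0],"turn": 0},
    {"claw": 0,"delta_pos": [9,-4,0],"turn": 0},
    {"claw": 0,"delta_pos": [9,-6,0],"turn": 0},
    {"claw": 0,"delta_pos": [7,-7,0],"turn": 0},
    {"claw": 0,"delta_pos": [6,-8,0],"turn": 0}
  ]
}}

```text
clock: 5.92
eef_pos: [515.6, -55.0, 206.5]
tcp_rot: [3.141, 0.011, 3.025]
contact_force: [11.3, 0.5, 0.3]
opening: -0.001
grasp_force: 4.2
```

Request:
{"fn": "step_arm", "kwargs": {
  "motion": [
    {"claw": 0,"delta_pos": [2,-5,0],"turn": 0},
    {"claw": 0,"delta_pos": [3,-6,0],"turn": 0},
    {"claw": 0,"delta_pos": [2,-6,0],"turn": 0},
    {"claw": 0,"delta_pos": [0,0,0],"turn": 0},
    {"claw": 0,"delta_pos": [0,0,0],"turn": 0},
    {"claw": 0,"delta_pos": [0,0,-30],"turn": 0},
    {"claw": 0,"delta_pos": [0,0,-30],"turn": 0},
    {"claw": 0,"delta_pos": [0,0,-30],"turn": 0}
  ]
}}

```text
clock: 6.58
eef_pos: [502.4, -70.3, 293.9]
tcp_rot: [3.141, -0.002, 3.025]
contact_force: [1.9, 0.1, 0.3]
opening: -0.003
grasp_force: 0.0
```

```bash
python3 - <<'E'
from h import *
g=tools();cv2.imwrite("pics/e.png",cv2.resize(g["img"][140:245,210:350],None,fx=5,fy=5,interpolation=cv2.INTER_CUBIC)[:,:,::-1])
q=sense(); print(R2.T@(q["eef_pos"][:2]-A),q["eef_pos"])
E
```

```text
yel 78 [267.9 201.9] car [21.7 40. ] dir deg 32.4
red 27 [280.8 206.5] car [-31.7  58.1] dir deg 89.5
blue 35 [290.9 197. ] car [-57.6 -13.4] dir deg -196.0
[-55.72566732  14.28933143] [505.22204962 -70.70670074 300.12269872]
```

View pics/e.png

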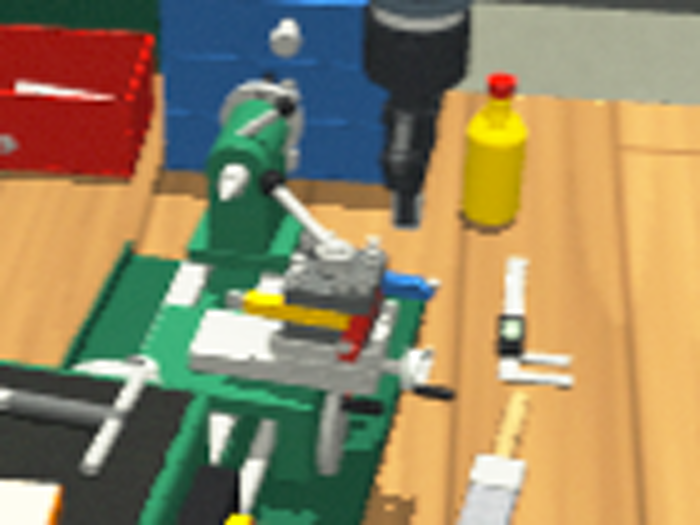

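Yellow at (300,308) now points at the spindle line, where blue was at the start. Red is on the left, blue faces the operator, and the lever is still slack. Next I'll go to the lever's anticlockwise side.

Request:
{"fn": "step_arm", "kwargs": {
  "motion": [
    {"claw": 0,"delta_pos": [0,0,-36],"turn": 0},
    {"claw": 0,"delta_pos": [-31,-8,0],"turn": 0},
    {"claw": 0,"delta_pos": [-31,-8,0],"turn": 0},
    {"claw": 0,"delta_pos": [-31,-8,0],"turn": 0},
    {"claw": 0,"delta_pos": [-31,-8,0],"turn": 0},
    {"claw": 0,"delta_pos": [0,0,30],"turn": 0},
    {"claw": 0,"delta_pos": [0,0,30],"turn": 0},
    {"claw": 0,"delta_pos": [0,0,0],"turn": 0}
  ]
}}

```text
clock: 7.3
eef_pos: [619.6, -116.2, 262.8]
tcp_rot: [3.141, -0.01, 3.025]
contact_force: [-0.7, 0.2, -1.0]
opening: -0.002
grasp_force: 0.0
```

```bash
python3 - <<'E'
from h import *
q=sense(); print(R2.T@(q["eef_pos"][:2]-A),q["eef_pos"])
E
```

```text
[ 63.19522988 -17.51965767] [ 619.61961613 -116.17304384  262.75942307]
```

Request:
{"fn": "step_arm", "kwargs": {
  "motion": [
    {"claw": 0,"delta_pos": [-4,0,11],"turn": 0},
    {"claw": 0,"delta_pos": [0,0,0],"turn": 0},
    {"claw": 0,"delta_pos": [5,-14,0],"turn": 0},
    {"claw": 0,"delta_pos": [8,-12,0],"turn": 0},
    {"claw": 0,"delta_pos": [10,-10,0],"turn": 0},
    {"claw": 0,"delta_pos": [12,-8,0],"turn": 0}
  ]
}}

```text
clock: 7.8
eef_pos: [585.7, -155.6, 259.5]
tcp_rot: [3.137, 0.0, 3.024]
contact_force: [1.3, 15.2, -1.1]
opening: -0.003
grasp_force: 6.7
```

Request:
{"fn": "step_arm", "kwargs": {
  "motion": [
    {"claw": 0,"delta_pos": [14,-5,0],"turn": 0},
    {"claw": 0,"delta_pos": [14,-2,0],"turn": 0},
    {"claw": 0,"delta_pos": [15,1,0],"turn": 0},
    {"claw": 0,"delta_pos": [14,4,0],"turn": 0},
    {"claw": 0,"delta_pos": [0,0,0],"turn": 0}
  ]
}}

```text
clock: 8.22
eef_pos: [528.7, -153.1, 260.6]
tcp_rot: [-3.141, 0.004, 3.024]
contact_force: [1.8, -1.1, 0.4]
opening: -0.002
grasp_force: 0.4
```

```bash
python3 - <<'E'
from h import *
g=tools();cv2.imwrite("pics/f.png",cv2.resize(g["img"][140:245,210:350],None,fx=5,fy=5,interpolation=cv2.INTER_CUBIC)[:,:,::-1])
q=sense(); print(R2.T@(q["eef_pos"][:2]-A),q["eef_pos"],q["contact_force"])
E
```

```text
yel 77 [268.  201.9] car [21.5 39.8] dir deg 32.6
red 26 [280.8 206.4] car [-31.7  57.7] dir deg 89.7
blue 34 [290.5 197. ] car [-56.3 -13.1] dir deg -196.0
[-22.1789491  -64.81526802] [ 529.31047363 -153.1849875   260.36581099] [ 1.09237165 -0.29874087  0.46043696]
```

View pics/f.png

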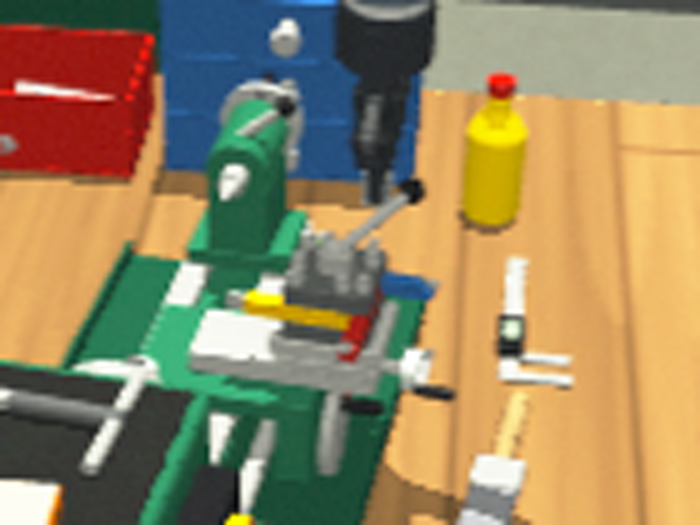

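The lever's ball is at (413,188) in the crop, most of the way round, and the post hasn't moved. I'll continue to the stop in small steps.

Request:
{"fn": "step_arm", "kwargs": {
  "motion": [
    {"claw": 0,"delta_pos": [5,1,4],"turn": 0},
    {"claw": 0,"delta_pos": [5,2,0],"turn": 0},
    {"claw": 0,"delta_pos": [4,3,0],"turn": 0},
    {"claw": 0,"delta_pos": [0,0,0],"turn": 0},
    {"claw": 0,"delta_pos": [0,0,0],"turn": 0}
  ]
}}

```text
clock: 8.68
eef_pos: [519.2, -146.6, 255.6]
tcp_rot: [-3.139, 0.007, 3.025]
contact_force: [7.7, -6.6, 0.4]
opening: -0.004
grasp_force: 5.5
```

```bash
cat >> h.py <<'E'
def ball(g,box):
    x0,x1,y0,y1=box; s=g["img"][y0:y1,x0:x1].max(2)
    k,l,st,c=cv2.connectedComponentsWithStats((s<60).astype(np.uint8))
    for i in range(1,k):
        if st[i,4]>5:
            q=R2.T@(onz(g,c[i]+[x0,y0],251)[:2]-A)
            print(st[i],(c[i]+[x0,y0]).round(1),q.round(1),np.hypot(*q).round(1),np.degrees(np.arctan2(q[1],q[0])).round(1))
E
python3 - <<'E'
from h import *
g=tools(); ball(g,(284,305,165,200))
q=sense(); print(R2.T@(q["eef_pos"][:2]-A),q["eef_pos"],q["contact_force"])
E
```

```text
yel 76 [267.9 201.8] car [22.  39.9] dir deg 32.0
red 27 [280.7 206.4] car [-31.4  58. ] dir deg 89.3
blue 35 [290.6 196.9] car [-56.6 -13.4] dir deg -195.8
[ 0  0  9 17 73] [288.1 172.3] [ -27.5 -106.6] 110.1 -104.5
[ 9 12  4  5 13] [294.6 178.9] [-61.3 -62.6] 87.6 -134.4
[-32.97142161 -59.43415955] [ 519.21952458 -146.58146278  255.57305285] [ 7.98587918 -6.6855412   1.39789349]
```

Request:
{"fn": "step_arm", "kwargs": {
  "motion": [
    {"claw": 0,"delta_pos": [3,3,0],"turn": 0},
    {"claw": 0,"delta_pos": [2,2,0],"turn": 0},
    {"claw": 0,"delta_pos": [0,0,0],"turn": 0},
    {"claw": 0,"delta_pos": [0,0,0],"turn": 0}
  ]
}}

```text
clock: 9.07
eef_pos: [518.5, -145.2, 256.3]
tcp_rot: [-3.131, 0.016, 3.026]
contact_force: [21.8, -27.6, -10.6]
opening: -0.002
grasp_force: 16.2
```

```bash
python3 - <<'E'
from h import *
g=tools(); ball(g,(284,305,165,200))
q=sense(); print(R2.T@(q["eef_pos"][:2]-A),q["contact_force"])
E
```

```text
yel 78 [267.9 201.8] car [21.9 39.6] dir deg 32.0
red 26 [280.8 206.4] car [-31.7  57.7] dir deg 89.7
blue 36 [290.6 197. ] car [-56.7 -13. ] dir deg -196.2
[ 0  0  9 18 71] [288.2 172.8] [ -28.8 -102.5] 106.4 -105.7
[ 9 13  4  4 12] [294.7 179.1] [-61.7 -61.5] 87.1 -135.1
[-33.83538611 -58.12878167] [ 21.65932526 -28.22563174  -9.62983287]
```

The force rose to 35 N with almost no movement, so the lever is on its stop. I'll back off and lift clear.

Request:
{"fn": "step_arm", "kwargs": {
  "motion": [
    {"claw": 0,"delta_pos": [-6,-6,0],"turn": 0},
    {"claw": 0,"delta_pos": [-8,-8,0],"turn": 0},
    {"claw": 0,"delta_pos": [-6,-6,-10],"turn": 0},
    {"claw": 0,"delta_pos": [0,0,-30],"turn": 0},
    {"claw": 0,"delta_pos": [0,0,-30],"turn": 0},
    {"claw": 0,"delta_pos": [0,0,-35],"turn": 0},
    {"claw": 0,"delta_pos": [0,0,-35],"turn": 0},
    {"claw": 0,"delta_pos": [0,0,0],"turn": 0}
  ]
}}

```text
clock: 9.78
eef_pos: [531.7, -162.3, 401.1]
tcp_rot: [-3.14, 0.008, 3.025]
contact_force: [0.7, 0.2, 0.7]
opening: 0.0
grasp_force: 0.0
```

```bash
python3 - <<'E'
from h import *
g=tools(); ball(g,(284,305,165,200))
cv2.imwrite("pics/g.png",cv2.resize(g["img"][140:245,210:350],None,fx=5,fy=5,interpolation=cv2.INTER_CUBIC)[:,:,::-1])
q=sense(); print(q["eef_pos"],q["contact_force"],abs(q["qvel"]).max())
E
```

```text
yel 76 [267.9 201.8] car [22.  39.9] dir deg 32.0
red 26 [280.8 206.4] car [-31.7  57.7] dir deg 89.7
blue 34 [290.5 197. ] car [-56.3 -13.1] dir deg -196.0
[ 9 13  4  4 10] [294.8 179.6] [-62.8 -57.8] 85.4 -137.4
[ 530.9282565  -162.01636543  397.79262998] [ 0.38806828 -0.22129246 -1.4810129 ] 0.08284400317395695
```

View pics/g.png

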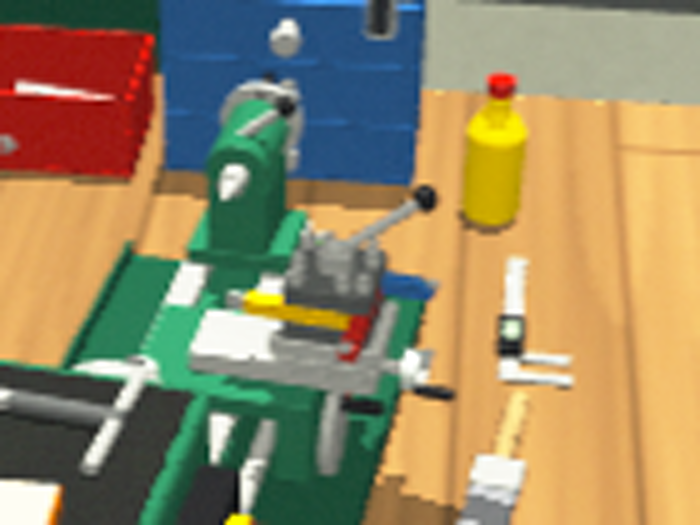

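Yellow points at the spindle line, the lever's ball at (425,198) is at its home position, and the gripper is clear. I'm handing in.

```bash
python3 -c "
from rig import *
print(sign_off())"
```

```text
the job is handed in; nothing more can be done
None
```

I stepped the post round two clicks until yellow pointed at the spindle line, pushed the clamp lever clockwise onto its stop, backed the arm clear and handed the job in at about 10 s; no verdict came back.

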